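Sort the red-capped sample tubes into their holder cups

TASK

Carry each of the four red-capped tubes that stand singly on the bench to the holder cup of the same colour as the tube's foot, and lower it in gently until its foot stands loosely on the cup's floor, without dropping it or pressing it in. Keep the tubes upright all the way, and leave the green-capped and the lilac-capped tube standing where they are.

Things in the scene. Friction and masses are not known exactly. Their poses are not given: they have to be found in the camera images.
- red_white: a capped sample tube fixed upright in a round white foot, one rigid piece 112 mm tall, about 95 to 155 g. Red cap 19 mm in diameter, from 88 to 112 mm above its underside, with a small grey disc in its top; paper-covered tube 16 mm in diameter below it. The foot is a taper, 40 mm in diameter at the underside and 50 mm at its top, 24 mm up. Origin: centre of the underside; z up the tube. To be carried to the white cup.
- red_blue: a capped sample tube fixed upright in a round blue foot, one rigid piece 112 mm tall, about 95 to 155 g. Red cap 19 mm in diameter, from 88 to 112 mm above its underside, with a small grey disc in its top; paper-covered tube 16 mm in diameter below it. The foot is a taper, 40 mm in diameter at the underside and 50 mm at its top, 24 mm up. Origin: centre of the underside; z up the tube. To be carried to the blue cup.
- red_yellow: a capped sample tube fixed upright in a round yellow foot, one rigid piece 112 mm tall, about 95 to 155 g. Red cap 19 mm in diameter, from 88 to 112 mm above its underside, with a small grey disc in its top; paper-covered tube 16 mm in diameter below it. The foot is a taper, 40 mm in diameter at the underside and 50 mm at its top, 24 mm up. Origin: centre of the underside; z up the tube. To be carried to the yellow cup.
- red_black: a capped sample tube fixed upright in a round black foot, one rigid piece 112 mm tall, about 95 to 155 g. Red cap 19 mm in diameter, from 88 to 112 mm above its underside, with a small grey disc in its top; paper-covered tube 16 mm in diameter below it. The foot is a taper, 40 mm in diameter at the underside and 50 mm at its top, 24 mm up. Origin: centre of the underside; z up the tube. To be carried to the black cup.
- green_blue: a capped sample tube fixed upright in a round blue foot, one rigid piece 112 mm tall, about 95 to 155 g. Green cap 19 mm in diameter, from 88 to 112 mm above its underside, with a small grey disc in its top; paper-covered tube 16 mm in diameter below it. The foot is a taper, 40 mm in diameter at the underside and 50 mm at its top, 24 mm up. Origin: centre of the underside; z up the tube. Stays where it is.
- lilac_yellow: a capped sample tube fixed upright in a round yellow foot, one rigid piece 112 mm tall, about 95 to 155 g. Lilac cap 19 mm in diameter, from 88 to 112 mm above its underside, with a small grey disc in its top; paper-covered tube 16 mm in diameter below it. The foot is a taper, 40 mm in diameter at the underside and 50 mm at its top, 24 mm up. Origin: centre of the underside; z up the tube. Stays where it is.
- cup_white: a fixed, open, tapered white cup on the bench, the holder for the red-capped tube whose foot is white. 24 mm high, 74 mm across the rim outside; inside 66 mm across at the rim and narrowing evenly to about 50 mm at the flat floor, which lies 4 mm above the bench, so a foot stands in it loosely with about 5 mm to spare all round. Origin: centre of its underside, on the bench; z up.
- cup_blue: a fixed, open, tapered blue cup on the bench, the holder for the red-capped tube whose foot is blue. 24 mm high, 74 mm across the rim outside; inside 66 mm across at the rim and narrowing evenly to about 50 mm at the flat floor, which lies 4 mm above the bench, so a foot stands in it loosely with about 5 mm to spare all round. Origin: centre of its underside, on the bench; z up.
- cup_yellow: a fixed, open, tapered yellow cup on the bench, the holder for the red-capped tube whose foot is yellow. 24 mm high, 74 mm across the rim outside; inside 66 mm across at the rim and narrowing evenly to about 50 mm at the flat floor, which lies 4 mm above the bench, so a foot stands in it loosely with about 5 mm to spare all round. Origin: centre of its underside, on the bench; z up.
- cup_black: a fixed, open, tapered black cup on the bench, the holder for the red-capped tube whose foot is black. 24 mm high, 74 mm across the rim outside; inside 66 mm across at the rim and narrowing evenly to about 50 mm at the flat floor, which lies 4 mm above the bench, so a foot stands in it loosely with about 5 mm to spare all round. Origin: centre of its underside, on the bench; z up.
Not all that is in view belongs to the job. What is shaped like the red_yellow but pink is not meant.

How it is judged:
At the end, for the whole second after the job is handed in: Each red-capped tube upright (0.1 rad) in the cup of its foot's colour, underside less than 8 mm above the bench (4 mm above the cup floor), within 9 mm of the cup's axis, released, at rest; green- and lilac-capped tubes upright within 25 mm of their starts (horizontal distance between red_white and cup_white below 0.009 m and z of red_white in the frame of cup_white below 0.008 m and angle between each of red_white, red_blue, red_yellow, red_black, green_blue, lilac_yellow's own z axis and vertical below 0.1 rad and linear speed of each of red_white, red_blue, red_yellow, red_black, green_blue, lilac_yellow below 0.02 m/s and horizontal distance between red_blue and cup_blue below 0.009 m and z of red_blue in the frame of cup_blue below 0.008 m and horizontal distance between red_yellow and cup_yellow below 0.009 m and z of red_yellow in the frame of cup_yellow below 0.008 m and horizontal distance between red_black and cup_black below 0.009 m and z of red_black in the frame of cup_black below 0.008 m and distance of each of green_blue, lilac_yellow from where it was at the start of the episode below 0.025 m); the robot touches nothing.
It fails at once if the green-capped or the lilac-capped tube is moved more than 25 mm or tipped (distance of any of green_blue, lilac_yellow from where it was at the start of the episode above 0.025 m or angle between any of green_blue, lilac_yellow's own z axis and vertical above 0.5 rad).
It fails at once if a red-capped tube is tipped more than 0.6 rad from upright (angle between any of red_white, red_blue, red_yellow, red_black's own z axis and vertical above 0.6 rad).
It fails at once if a cup is pressed or struck with more than 30 N (a tube forced in) (contact force between any of cup_white, cup_blue, cup_yellow, cup_black and anything else above 30 N).
It fails at once if a red-capped tube falls into its cup at more than 0.55 m/s (dropped from about 15 mm or more) ((horizontal distance between red_white and cup_white below 0.04 m and z of red_white in the frame of cup_white below 0.04 m and linear speed of red_white above 0.55 m/s) or (horizontal distance between red_blue and cup_blue below 0.04 m and z of red_blue in the frame of cup_blue below 0.04 m and linear speed of red_blue above 0.55 m/s) or (horizontal distance between red_yellow and cup_yellow below 0.04 m and z of red_yellow in the frame of cup_yellow below 0.04 m and linear speed of red_yellow above 0.55 m/s) or (horizontal distance between red_black and cup_black below 0.04 m and z of red_black in the frame of cup_black below 0.04 m and linear speed of red_black above 0.55 m/s)).
It also fails if it takes over 118 s, if anything falls off the work surface, if the arm or the gripper's body presses on something with over 40 N, if the wrist force passes 120 N, or if a joint passes its speed limit or range.

ROBOT

A 6-joint arm with a two-finger parallel gripper is mounted at the origin on the work surface. World frame = base frame: x ahead of the robot, y to its left, z up, the work surface at z = 0. Lengths are in m, angles in rad, forces in N, time in s.
With the tool pointing down it reaches from about 0.35 to 0.775 m from the base axis. Payload 7.3 kg.
Tool frame: the origin (TCP) lies midway between the tips of the shut fingers; the grasp point (between the pads) lies 19 mm behind it (robot.tcp_to_grasp is the distance from the TCP to the grasp point, in m); x points along the fingers, z is the direction in which the jaws open and shut, and the axes are right-handed (so a half turn about x gives the same grasp; the last joint's range is limited). The gripper opens to 92 mm and grips with 3 to 60 N. Pads are 19 mm wide; open, the fingers measure 130 mm over their backs; the gripper's body (75 mm by 190 mm) begins 47 mm behind the grasp point.
Start: joints at [-1.333, 0.342, 1.524, -0, 1.275, -0.146], TCP at [0.197, -0.487, 0.227] pointing down, gripper open.
Joint ranges: [-2.53, 2.53], [-0.77, 2.02], [0.04, 2.7], [-1, 4.14], [0.28, 2.66], [-3.11, 3.11]. Speed limits (rad/s): [2.57, 2.57, 3.14, 3.14, 3.14, 3.14].

INTERFACE

Orientations are given as [roll, pitch, yaw] about the fixed x, y, z axes, in that order (R = Rz(yaw) Ry(pitch) Rx(roll)).
In Python, from cell import robot gives the robot as it stands.
- The arm moves only by the tool move_arm, never from a script. Its argument "deltas" is a list of rows, each an object with "dp": the shift along the tool's x, y, z in m, a list of three; "turn": the turn, a rotation vector about the tool's x, y, z in degrees, a list of three. A call has 1 to 10 rows; each row is the pose to reach, as a shift and turn from the pose commanded when the call began, along the tool's axes at that moment; what a row does not reach only later rows make up. A row lasts 1/10 s, in which the tool goes at most 50 mm and 8.59 degrees, less where a joint would pass 70% of its speed; a pose out of reach is approached as far as the arm can. A call with a gripper value outside its range is refused whole. "hand" is the finger opening in m, from 0 to 0.0918, set as the call begins (left out, the last holds). The fingers move at their own pace and stop on an object; "squeeze" is the grip in N (left out, the last holds). Time passes only in rows, so rows that repeat a pose let the fingers close. It gives the time, the measured TCP pose, the force and the opening at its end, in the units of the state.
- robot.observe(): the state, without advancing time (a new reading comes with each control period).
- robot.read_camera(name): name is "side" or "top" or "wrist"; returns (picture, depth): 384x512x3 uint8, red, green, blue; 384x512 float32, m along the optical axis (not along the pixel's ray), 0 where there is no reading.
- robot.camera_info(name): a dict with "fx", "fy", "cx", "cy" (pixels), "k1" (the pictures are not rectified: a ray, as slopes to the right and down, at radius r is drawn at 1 + k1 r^2 times it, then the intrinsics apply), "R" (3x3) and "t" (3): a world point X has camera coordinates R X + t. Camera axes: x right, y down, z forward; pixel columns grow to the right and rows downward; lengths in m; the calibration is good to about 2 mm. A picture is of the moment at which its call begins: read the wrist's pose just before it. camera_info takes no time and is no camera call; for the wrist camera it gives the pose at the moment of the call.
- robot.hand_in(): hands the job in, once; it reports no verdict.
The state is a dict: "time": time; "qpos": joint angles; "qvel": joint speeds; "joint_efforts": joint torques, N m; "tool_pos": TCP position; "tool_rot": TCP orientation; "contact_force": force on the tool from outside, world axes, zero at the start; "torque": the same for the moment, N m; "opening": finger opening in m.
Only numpy, scipy, OpenCV 4.12 (cv2) and the standard library are available. Lean on these libraries where they do the work, as an engineer would, in place of code of your own. Each camera call takes 0.05 s, during which the arm holds its last target.

## Working session

There is one attempt and no reset: what is moved stays moved. The work goes in short steps, Python scripts to look and compute and a tool call to move; the robot and the scene stay as the last step left them, time stands still between calls to the robot, and variables do not carry over. Pictures are saved under pics/ and viewed, and the job is handed in when it is done.

Besides the shell and the picture viewer there is one more tool, called after "Request:" by a JSON object that holds its "fn" and its "kwargs". move_arm: Moves the arm, as the interface text tells. Its arguments: {"type":"object","properties":{"deltas":{"type":"array"},"hand":{"type":"number"},"squeeze":{"type":"number"}},"required":["deltas"]}

```bash
ls; mkdir -p pics
python3 - <<'E'
from cell import robot
import cv2
s=robot.observe();print(s)
for n in("top","side"):
    p,d=robot.read_camera(n);cv2.imwrite(f"pics/{n}0.png",p[:,:,::-1]);
    import numpy as np;np.save(f"pics/{n}0d.npy",d);print(n,robot.camera_info(n))
E
```

```text
pics
{'time': 0.0, 'qpos': array([-1.33300077e+00,  3.42702136e-01,  1.52504880e+00,  6.12667227e-06,
        1.27540872e+00, -1.46027185e-01]), 'qvel': array([-2.57967173e-05,  4.19282553e-04,  9.24005234e-04, -9.85289449e-04,
       -9.46241076e-04,  7.21740694e-04]), 'joint_efforts': array([ 3.84647910e-05, -4.31238055e+01, -2.44224715e+01,  7.17138383e-02,
        5.57273731e-02, -1.25656666e-04]), 'tool_pos': array([ 0.19650345, -0.48637936,  0.22604456]), 'tool_rot': array([2.99182682, 1.56922931, 1.80485144]), 'contact_force': array([-0.32737165,  0.25090279,  0.44658978]), 'torque': array([-0.02661053, -0.02005325, -0.0070665 ]), 'opening': 0.09203911842453312}
top {'fx': 465.41110176775646, 'fy': 465.41110176775646, 'cx': 250.71002771696715, 'cy': 196.6793971431368, 'k1': 0.02191226741603744, 'R': array([[ 5.29802175e-02, -9.98595188e-01, -8.64673913e-04],
       [-9.70590748e-01, -5.12907846e-02, -2.35208110e-01],
       [ 2.34833337e-01,  1.33006214e-02, -9.71944647e-01]]), 't': array([0.0535672 , 0.58301951, 1.03216323])}
side {'fx': 422.46561796561286, 'fy': 422.46561796561286, 'cx': 259.78081342177114, 'cy': 199.0809302578806, 'k1': -0.03550443138561942, 'R': array([[-0.83361195, -0.55207235, -0.01752838],
       [-0.39970125,  0.62483088, -0.67069015],
       [ 0.38122176, -0.55208921, -0.7415305 ]]), 't': array([0.52419052, 0.22098252, 1.00264351])}
```

View pics/top0.png

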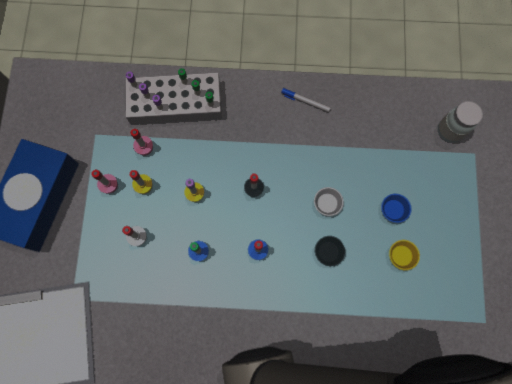

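View pics/side0.png

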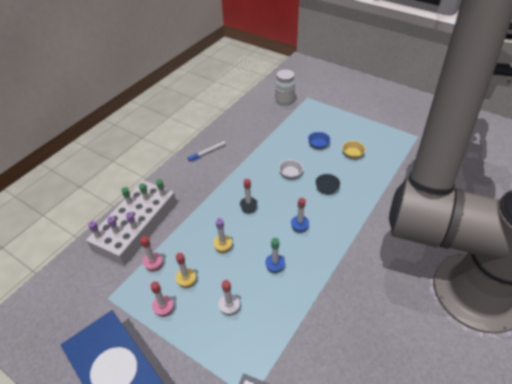

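The top view shows these red-capped tubes by foot pixel: white (138,236), yellow (142,184), black (254,188) and blue (258,250). Two pink-footed ones, at (107,184) and (143,146), are decoys. The green cap on a blue foot (199,251) and the lilac cap on a yellow foot (194,191) stay. The cups are white (329,202), blue (396,208), black (330,251) and yellow (403,256). I'll confirm this in an enlarged crop.

Run:
```python
import cv2
p=cv2.imread("pics/top0.png")
cv2.imwrite("pics/c1.png",cv2.resize(p[120:270,80:280],None,fx=4,fy=4,interpolation=cv2.INTER_CUBIC))
cv2.imwrite("pics/c2.png",cv2.resize(p[180:280,300:430],None,fx=6,fy=6,interpolation=cv2.INTER_CUBIC))
```

```text
(no output)
```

View pics/c1.png

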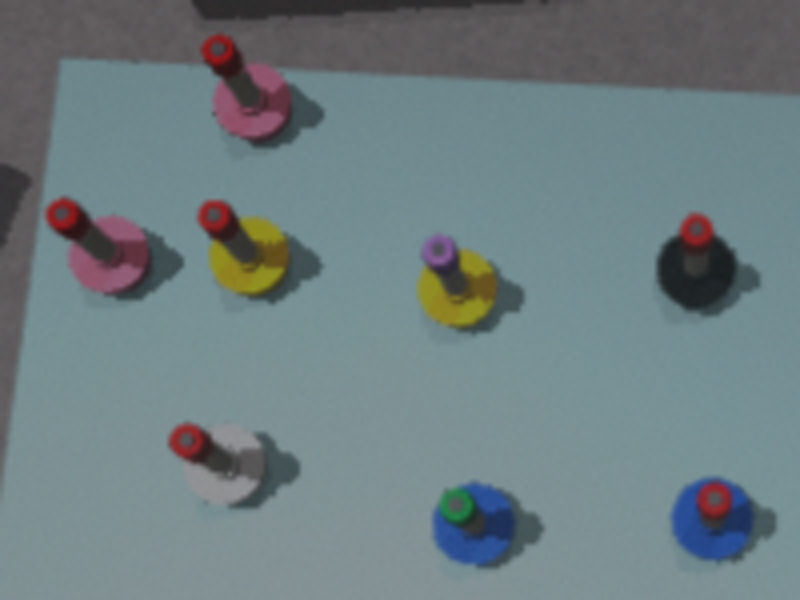

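View pics/c2.png

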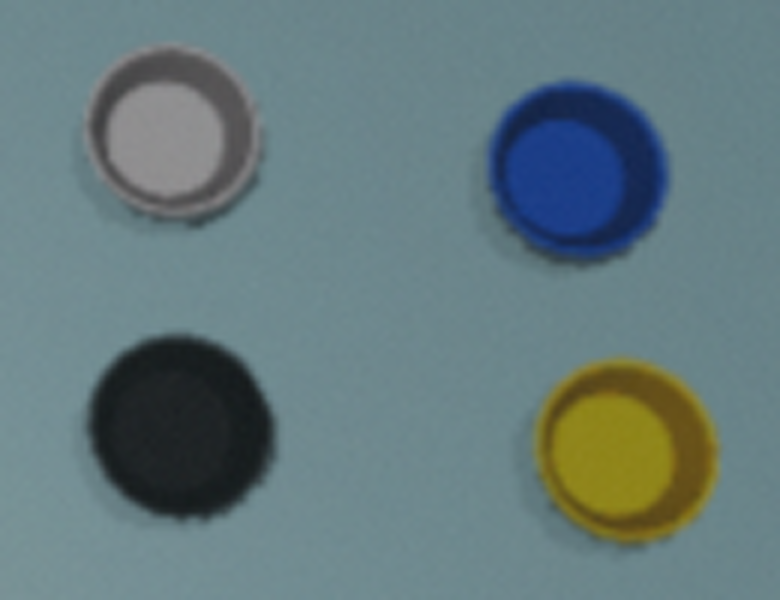

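The crops confirm it. Next I'll locate everything from the top view and cross-check with the side view.

```bash
cat > h.py <<'E'
import numpy as np,cv2
from scipy.spatial.transform import Rotation as Ro
from cell import robot
def ray(info,u,v):
    K=np.array([[info['fx'],0,info['cx']],[0,info['fy'],info['cy']],[0,0,1.]])
    # drawn = x(1+k1 r^2)
    q=cv2.undistortPoints(np.array([[[u,v]]],float),K,np.array([info['k1'],0,0,0.]))[0,0]
    R=info['R'];return -R.T@info['t'],R.T@np.array([q[0],q[1],1.])
def at(info,u,v,z):
    c,d=ray(info,u,v);return c+d*(z-c[2])/d[2]
def proj(info,X):
    c=info['R']@np.asarray(X,float)+info['t'];a=c[:2]/c[2];a=a*(1+info['k1']*a@a)
    return a*info['fx']+[info['cx'],info['cy']]
E
python3 - <<'E'
from h import *
I=robot.camera_info('top');S=robot.camera_info('side')
f=lambda a,o,k:((a[0]+.5)/k-.5+o[0],(a[1]+.5)/k-.5+o[1])
cap=dict(white=(187,441),yellow=(214,216),black=(697,231),blue=(714,498),green=(457,505),lilac=(439,251),pinkL=(66,216),pinkU=(220,50))
foot=dict(white=(227,463),yellow=(250,255),black=(697,268),blue=(713,517),green=(475,521),lilac=(458,286))
rim=dict(white=(173,131),blue=(578,172),black=(181,426),yellow=(627,450))
flo=dict(white=(165,138),blue=(564,177),black=(175,430),yellow=(613,455))
for n,c in cap.items():
    a=at(I,*f(c,(80,120),4),.112);print('tube',n,a[:2].round(4),at(I,*f(foot[n],(80,120),4),.02)[:2].round(4) if n in foot else'', 'side cap',proj(S,a).round(1))
for n in rim:
    a=at(I,*f(rim[n],(300,180),6),.024);b=at(I,*f(flo[n],(300,180),6),.004);print('cup',n,a[:2].round(4),b[:2].round(4),'side rim',proj(S,a).round(1))
T=Ro.from_euler('xyz',robot.observe()['tool_rot']).as_matrix();print(T.round(3))
p=cv2.imread("pics/side0.png")
cv2.imwrite("pics/s1.png",cv2.resize(p[120:320,130:350],None,fx=3.5,fy=3,interpolation=cv2.INTER_CUBIC))
E
```

```text
tube white [0.4784 0.3568] [0.4803 0.3568] side cap [225.5 281.9]
tube yellow [0.6093 0.3565] [0.6111 0.357 ] side cap [179.2 254.3]
tube black [0.615  0.0789] [0.6175 0.0785] side cap [246.8 179.8]
tube blue [0.4619 0.0616] [0.463  0.0609] side cap [300.8 199. ]
tube green [0.4505 0.2036] [0.453  0.2039] side cap [274.6 239.2]
tube lilac [0.5954 0.2258] [0.5981 0.2261] side cap [219.  219.3]
tube pinkL [0.6048 0.4411]  side cap [155.1 282.5]
tube pinkU [0.7105 0.3643]  side cap [144.3 237.2]
cup white [ 0.5885 -0.1066] [ 0.5901 -0.1065] side rim [290.4 166.8]
cup blue [ 0.58   -0.2715] [ 0.5823 -0.2718] side rim [318.9 137.9]
cup black [ 0.4676 -0.1114] [ 0.4684 -0.1122] side rim [327.2 181.3]
cup yellow [ 0.4676 -0.2885] [ 0.4679 -0.2892] side rim [353.2 147.4]
[[-0.     0.927  0.374]
 [ 0.001  0.374 -0.927]
 [-1.     0.    -0.001]]
```

View pics/s1.png

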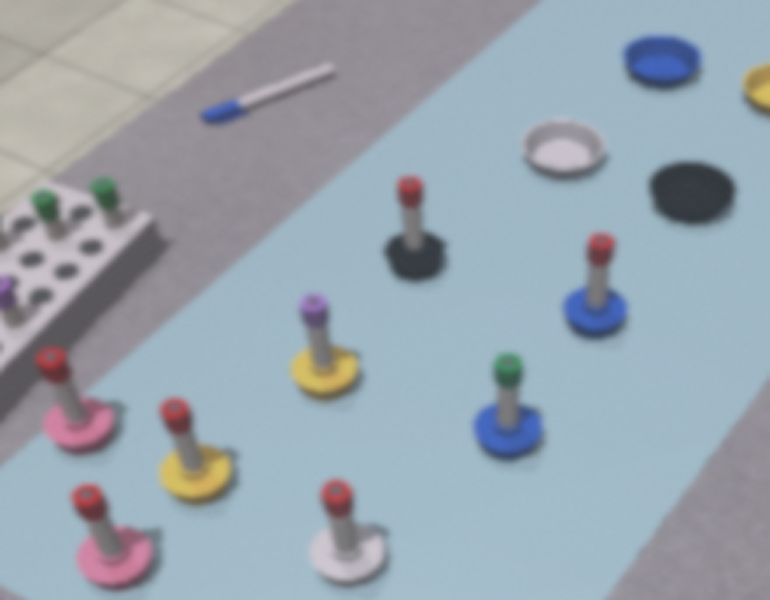

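Run:
```python
from h import *
S=robot.camera_info('side')
f=lambda a:((a[0]+.5)/3.5-.5+130,(a[1]+.5)/3-.5+120)
for n,c in dict(white=(338,492),yellow=(176,409),black=(411,185),blue=(602,241),green=(508,361),lilac=(314,303)).items(): print(n,at(S,*f(c),.112)[:2].round(4))
for n,c in dict(white=(564,147),blue=(662,62),black=(692,191)).items(): print('rim',n,at(S,*f(c),.024)[:2].round(4))
T=Ro.from_euler('xyz',robot.observe()['tool_rot']).as_matrix()
print(T.T@(np.array([.463,.0615,.21])-[.197,-.487,.227]), Ro.from_matrix(T.T@np.array([[0,1,0],[0,0,-1],[-1,0,0.]])).as_rotvec(degrees=True))
```

```text
white [0.4745 0.3596]
yellow [0.6049 0.3591]
black [0.6113 0.0832]
blue [0.4584 0.0635]
green [0.4489 0.2053]
lilac [0.5921 0.2287]
rim white [ 0.5835 -0.1002]
rim blue [ 0.5748 -0.2606]
rim black [ 0.4633 -0.1043]
[ 0.01764281  0.45202399 -0.40897469] [ 2.19894462e+01 -7.90305490e-02  4.06104913e-03]
```

Top and side estimates differ by about 4 mm (calibration bias), so I'll refine with the wrist camera. First I'm moving to a point above red_blue and squaring the jaws with the axes.

Request:
{"fn": "move_arm", "kwargs": {"deltas": [{"dp":[0.02,0.45,-0.41],"turn":[22,0,0]},{"dp":[0.02,0.45,-0.41],"turn":[22,0,0]},{"dp":[0.02,0.45,-0.41],"turn":[22,0,0]},{"dp":[0.02,0.45,-0.41],"turn":[22,0,0]},{"dp":[0.02,0.45,-0.41],"turn":[22,0,0]},{"dp":[0.02,0.45,-0.41],"turn":[22,0,0]},{"dp":[0.02,0.45,-0.41],"turn":[22,0,0]},{"dp":[0.02,0.45,-0.41],"turn":[22,0,0]},{"dp":[0.02,0.45,-0.41],"turn":[22,0,0]},{"dp":[0.02,0.45,-0.41],"turn":[22,0,0]}], "hand": 0.06}}

```text
time: 1.1
tool_pos: [0.413, -0.0354, 0.2103]
tool_rot: [0.687, 1.57, -0.884]
contact_force: [0.3, -1.6, -0.4]
opening: 0.0597
```

Request:
{"fn": "move_arm", "kwargs": {"deltas": [{"dp":[0,0.03,-0.06]},{"dp":[0,0.03,-0.06]},{"dp":[0,0.03,-0.06]},{"dp":[0,0.03,-0.06]},{"dp":[0,0.03,-0.06]}]}}

```text
invalid input
```

```bash
cat > look.py <<'E'
import sys
from h import *
s=robot.observe();print(s['time'],s['tool_pos'].round(4),Ro.from_euler('xyz',s['tool_rot']).as_matrix().round(4).tolist(),s['contact_force'].round(1),s['opening'])
for a in sys.argv[2:]:
    I=robot.camera_info(a);p,d=robot.read_camera(a)
    import pickle;pickle.dump((I,p,d),open(f"pics/{a}{sys.argv[1]}.pkl","wb"))
    cv2.imwrite(f"pics/{a}{sys.argv[1]}.png",p[:,:,::-1])
E
python3 look.py 1 wrist
```

```text
1.1 [ 0.413  -0.0354  0.2103] [[0.0002, 1.0, -0.0002], [-0.0002, -0.0002, -1.0], [-1.0, 0.0002, 0.0002]] [ 0.3 -1.6 -0.4] 0.05967591167761312
```

View pics/wrist1.png

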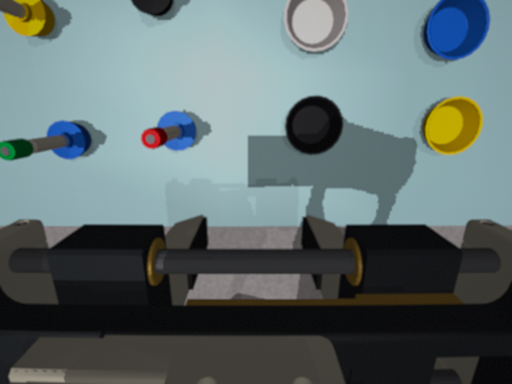

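The wrist view shows red_blue's cap at (154,138) and the cup rims: black (314,125), yellow (453,125), white (316,20), blue (457,26). The move was refused because it lacked "turn". I'll measure from this crop first.

Run:
```python
import cv2
p=cv2.imread("pics/wrist1.png")
cv2.imwrite("pics/w1c.png",cv2.resize(p[0:170,270:500],None,fx=3.4,fy=3.4,interpolation=cv2.INTER_CUBIC))
```

```text
(no output)
```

View pics/w1c.png

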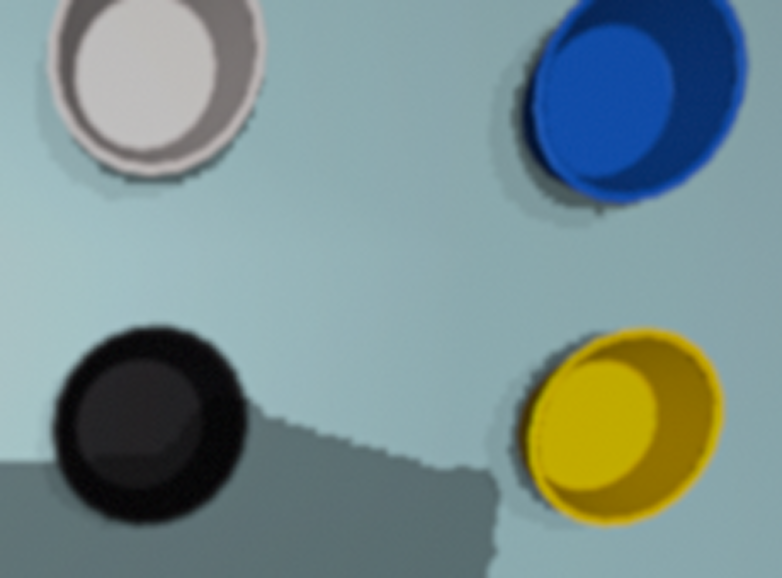

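Run:
```python
from h import *
import pickle
I,p,d=pickle.load(open("pics/wrist1.pkl","rb"))
f=lambda a:((a[0]+.5)/3.4-.5+270,(a[1]+.5)/3.4-.5)
for n,c in dict(white=(145,73),blue=(603,101),black=(138,424),yellow=(592,425)).items(): print('floor',n,at(I,*f(c),.004)[:2].round(4))
for n,c in dict(black=(150,424),yellow=(625,427)).items(): print('rim',n,at(I,*f(c),.024)[:2].round(4))
print('bluetube',at(I,154,138,.112).round(4),'green',at(I,9,150,.112).round(4))
print(I['t'],-I['R'].T@I['t'])
```

```text
floor white [ 0.5874 -0.1036]
floor blue [ 0.5801 -0.268 ]
floor black [ 0.4665 -0.1077]
floor yellow [ 0.4668 -0.2849]
rim black [ 0.4677 -0.108 ]
rim yellow [ 0.4674 -0.2836]
bluetube [0.4606 0.0594 0.112 ] green [0.4499 0.2016 0.112 ]
[-0.03395347  0.36597704  0.489037  ] [ 0.48824005 -0.034774    0.36696272]
```

Request:
{"fn": "move_arm", "kwargs": {"deltas": [{"dp":[0,0.03,-0.06],"turn":[0,0,0]},{"dp":[0,0.04,-0.08],"turn":[0,0,0]},{"dp":[0,0.04,-0.08],"turn":[0,0,0]},{"dp":[0,0.04,-0.08],"turn":[0,0,0]}]}}

```text
time: 1.55
tool_pos: [0.4523, 0.0431, 0.2098]
tool_rot: [-1.323, 1.569, -2.892]
contact_force: [0.5, 0.4, -0.6]
opening: 0.0605
```

Request:
{"fn": "move_arm", "kwargs": {"deltas": [{"dp":[0,0.008,-0.018],"turn":[0,0,0]},{"dp":[0.04,0.008,-0.018],"turn":[0,0,0]},{"dp":[0.07,0.008,-0.018],"turn":[0,0,0]},{"dp":[0.07,0.008,-0.018],"turn":[0,0,0]},{"dp":[0.07,0.008,-0.018],"turn":[0,0,0]}]}}

```text
time: 2.05
tool_pos: [0.4605, 0.0595, 0.1408]
tool_rot: [-1.308, 1.57, -2.881]
contact_force: [-0.3, 0.4, 0.7]
opening: 0.0602
```

```bash
python3 look.py 2 wrist
```

```text
2.05 [0.4605 0.0595 0.1408] [[-0.0007, 1.0, -0.0017], [-0.0002, -0.0017, -1.0], [-1.0, -0.0007, 0.0002]] [-0.3  0.4  0.7] 0.060233900815504726
```

View pics/wrist2.png

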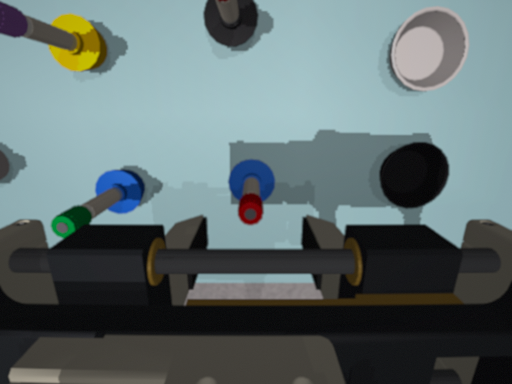

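The cap disc is at (251,214), midway between the fingers. The black rim is at (413,174) and the white rim at (428,49).

Run:
```python
from h import *
import pickle
I,p,d=pickle.load(open("pics/wrist2.pkl","rb"))
print(at(I,251,214,.112),at(I,413,174,.024),at(I,428,49,.024),at(I,62,227,.112))
```

```text
[0.46019665 0.06284363 0.112     ] [ 0.46870497 -0.1053461   0.024     ] [ 0.58799563 -0.10077135  0.024     ] [0.44957773 0.20586561 0.112     ]
```

Request:
{"fn": "move_arm", "kwargs": {"deltas": [{"dp":[0.03,0,0],"turn":[0,0,0]},{"dp":[0.062,0,0],"turn":[0,0,0]},{"dp":[0.062,0,0],"turn":[0,0,0]},{"dp":[0.062,0,0],"turn":[0,0,0]}]}}

```text
time: 2.5
tool_pos: [0.4615, 0.0602, 0.0798]
tool_rot: [1.459, 1.569, -0.112]
contact_force: [0.3, 0.1, -0.1]
opening: 0.0603
```

Request:
{"fn": "move_arm", "kwargs": {"deltas": [{"dp":[0,0,0],"turn":[0,0,0]},{"dp":[0,0,0],"turn":[0,0,0]},{"dp":[0,0,0],"turn":[0,0,0]},{"dp":[0,0,0],"turn":[0,0,0]},{"dp":[0,0,0],"turn":[0,0,0]},{"dp":[0,0,0],"turn":[0,0,0]}], "hand": 0.0, "squeeze": 15}}

```text
time: 3.1
tool_pos: [0.4607, 0.0606, 0.0784]
tool_rot: [1.29, 1.571, -0.281]
contact_force: [0.0, -0.1, -0.9]
opening: 0.0185
```

```bash
python3 look.py 3 wrist side
```

```text
3.1 [0.4607 0.0606 0.0784] [[0.0002, 1.0, -0.0001], [-0.0, -0.0001, -1.0], [-1.0, 0.0002, 0.0]] [ 0.  -0.1 -0.9] 0.01849552261367399
```

View pics/wrist3.png

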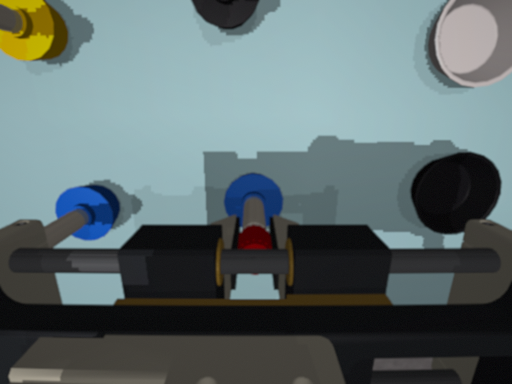

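View pics/side3.png

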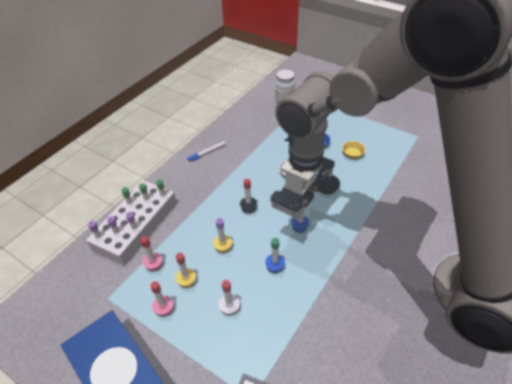

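Gripped: opening 18.5 mm, tube upright. Lifting and carrying it to the blue cup.

Request:
{"fn": "move_arm", "kwargs": {"deltas": [{"dp":[-0.02,0,0],"turn":[0,0,0]},{"dp":[-0.06,0,0],"turn":[0,0,0]},{"dp":[-0.09,0.015,0.04],"turn":[0,0,0]},{"dp":[-0.09,0.03,0.08],"turn":[0,0,0]},{"dp":[-0.09,0.045,0.125],"turn":[0,0,0]},{"dp":[-0.09,0.06,0.17],"turn":[0,0,0]},{"dp":[-0.09,0.075,0.21],"turn":[0,0,0]},{"dp":[-0.09,0.09,0.25],"turn":[0,0,0]},{"dp":[-0.09,0.105,0.29],"turn":[0,0,0]},{"dp":[-0.09,0.115,0.315],"turn":[0,0,0]}]}}

```text
time: 4.2
tool_pos: [0.5758, -0.2575, 0.1676]
tool_rot: [-0.817, 1.57, -2.39]
contact_force: [-0.3, 0.6, -1.4]
opening: 0.0185
```

Request:
{"fn": "move_arm", "kwargs": {"deltas": [{"dp":[0,0.004,0.01],"turn":[0,0,0]},{"dp":[0,0.004,0.014],"turn":[0,0,0]},{"dp":[0,0.004,0.014],"turn":[0,0,0]},{"dp":[0,0.004,0.014],"turn":[0,0,0]}]}}

```text
time: 4.6
tool_pos: [0.5793, -0.2671, 0.1684]
tool_rot: [-2.4, 1.57, 2.313]
contact_force: [-0.3, -1.3, -1.4]
opening: 0.0186
```

```bash
python3 look.py 4 wrist side top
```

```text
4.6 [ 0.5793 -0.2671  0.1684] [[-0.0005, 1.0, 0.0009], [0.0006, 0.0009, -1.0], [-1.0, -0.0005, -0.0006]] [-0.3 -1.3 -1.4] 0.01856846705145145
```

View pics/wrist4.png

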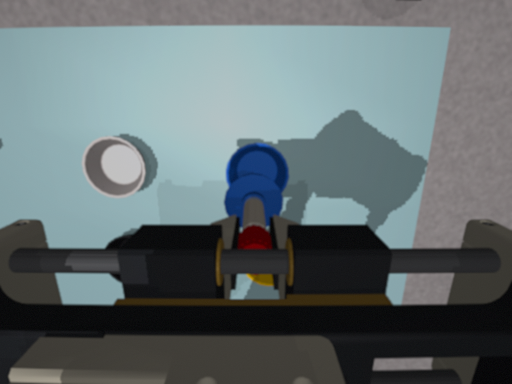

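View pics/side4.png

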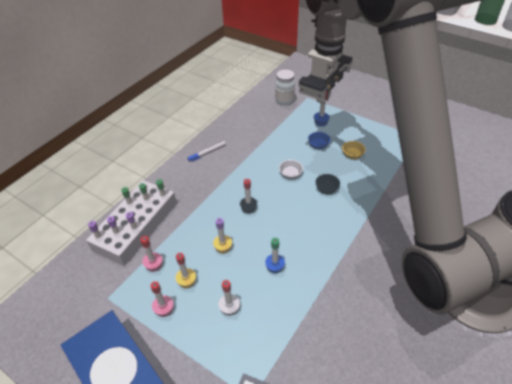

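View pics/top4.png

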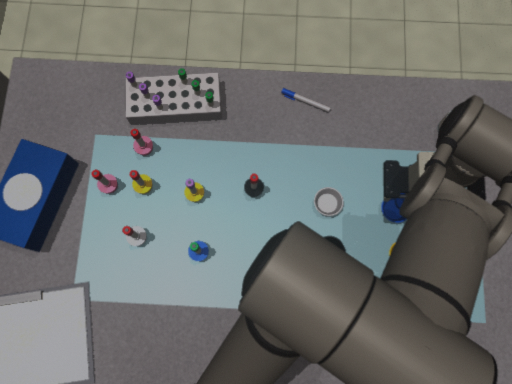

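Run:
```python
import cv2
p=cv2.imread("pics/wrist4.png")
cv2.imwrite("pics/w4c.png",cv2.resize(p[130:240,70:320],None,fx=3.2,fy=3.2,interpolation=cv2.INTER_CUBIC))
p=cv2.imread("pics/side4.png")
cv2.imwrite("pics/s4c.png",cv2.resize(p[70:170,280:380],None,fx=6,fy=6,interpolation=cv2.INTER_CUBIC))
```

```text
(no output)
```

View pics/w4c.png

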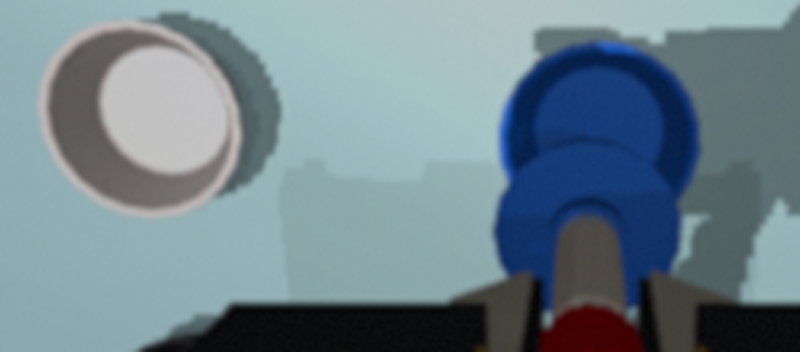

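View pics/s4c.png

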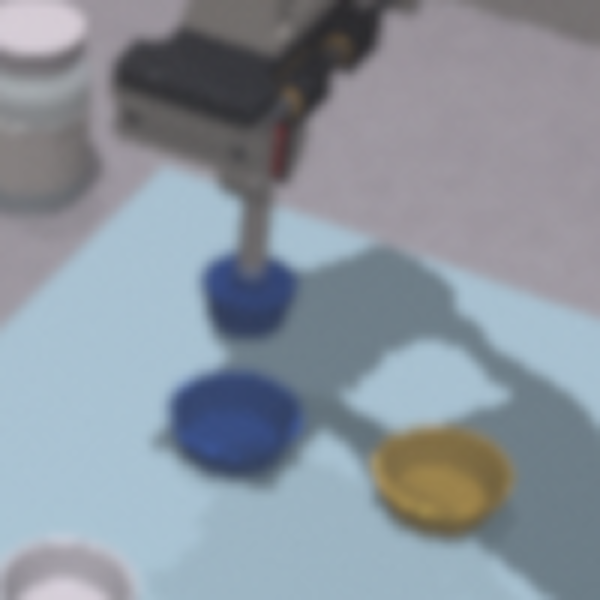

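```bash
cat >> h.py <<'E'
def circ(I,x,y,z,r):
    a=np.linspace(0,2*np.pi,90);return np.array([proj(I,[x+r*np.cos(t),y+r*np.sin(t),z]) for t in a])
def fit(I,l,r,t,z,rad,x0):
    """circle at height z from leftmost/rightmost col & top row"""
    from scipy.optimize import least_squares
    def g(v):
        c=circ(I,v[0],v[1],z,rad);return [c[:,0].min()-l,c[:,0].max()-r,c[:,1].min()-t]
    s=least_squares(g,x0);return s.x.round(4),np.round(s.fun,1)
E
python3 - <<'E'
from h import *
import pickle
I=pickle.load(open("pics/wrist4.pkl","rb"))[0]
X=lambda c:(c+.5)/3.2-.5+70
Y=lambda c:(c+.5)/3.2-.5+130
zu=.1684-.079
print('wrist cup rim',fit(I,X(502),X(699),Y(42),.024,.037,[.58,-.27]))
print('wrist cup floor',fit(I,X(536),X(665),Y(67),.004,.025,[.58,-.27]))
print('wrist foot',fit(I,X(495),X(681),Y(141),zu+.024,.025,[.58,-.27]))
print('wrist white rim',fit(I,X(40),X(241),Y(20),.024,.037,[.58,-.1]))
I=pickle.load(open("pics/side4.pkl","rb"))[0]
X=lambda c:(c+.5)/6-.5+280
Y=lambda c:(c+.5)/6-.5+70
print('side cup',fit(I,X(169),X(302),Y(372),.024,.037,[.58,-.27]))
print('side foot',fit(I,X(202),X(297),Y(254),zu+.024,.025,[.58,-.27]))
E
```

```text
wrist cup rim (array([ 0.5794, -0.2694]), array([-1.5,  1.5,  0.1]))
wrist cup floor (array([ 0.5797, -0.2696]), array([-0.4,  0.4,  0. ]))
wrist foot (array([ 0.578 , -0.2654]), array([-1.1,  1.1,  0.1]))
wrist white rim (array([ 0.5871, -0.1049]), array([-0.8,  0.8,  0.1]))
side cup (array([ 0.5781, -0.2671]), array([-0.5,  0.5, -0. ]))
side foot (array([ 0.5769, -0.2638]), array([-0.3,  0.3, -0. ]))
```

Wrist and side cameras agree that the foot must move about +1.5 mm in x and -3.7 mm in y. I'll correct that and lower it.

Request:
{"fn": "move_arm", "kwargs": {"deltas": [{"dp":[0.02,0.0013,0.0037],"turn":[0,0,0]},{"dp":[0.04,0.0013,0.0037],"turn":[0,0,0]},{"dp":[0.055,0.0013,0.0037],"turn":[0,0,0]},{"dp":[0.065,0.0013,0.0037],"turn":[0,0,0]},{"dp":[0.072,0.0013,0.0037],"turn":[0,0,0]},{"dp":[0.077,0.0013,0.0037],"turn":[0,0,0]},{"dp":[0.08,0.0013,0.0037],"turn":[0,0,0]},{"dp":[0.082,0.0013,0.0037],"turn":[0,0,0]},{"dp":[0.082,0.0013,0.0037],"turn":[0,0,0]}]}}

```text
time: 5.65
tool_pos: [0.5809, -0.2722, 0.0865]
tool_rot: [0.925, 1.57, -0.646]
contact_force: [-0.1, -0.8, -0.7]
opening: 0.0187
```

```bash
python3 look.py 5 wrist
```

```text
5.65 [ 0.5809 -0.2722  0.0865] [[0.0003, 1.0, -0.0002], [-0.0002, -0.0002, -1.0], [-1.0, 0.0003, 0.0002]] [-0.1 -0.8 -0.7] 0.01873333821392893
```

View pics/wrist5.png

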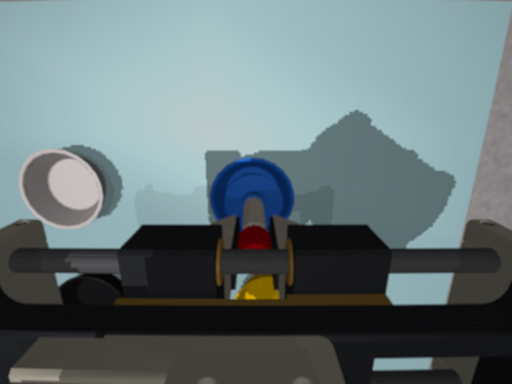

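The foot is inside the cup and centred, at about (253,195). Lowering the last few millimetres.

Request:
{"fn": "move_arm", "kwargs": {"deltas": [{"dp":[0.001,0,0],"turn":[0,0,0]},{"dp":[0.002,0,0],"turn":[0,0,0]},{"dp":[0.003,0,0],"turn":[0,0,0]},{"dp":[0.003,0,0],"turn":[0,0,0]}]}}

```text
time: 6.1
tool_pos: [0.5808, -0.2722, 0.0832]
tool_rot: [-1.514, 1.571, -3.085]
contact_force: [-0.3, 0.5, -1.3]
opening: 0.0184
```

Request:
{"fn": "move_arm", "kwargs": {"deltas": [{"dp":[0.0005,0,0],"turn":[0,0,0]},{"dp":[0.0005,0,0],"turn":[0,0,0]},{"dp":[0.0005,0,0],"turn":[0,0,0]},{"dp":[0.0005,0,0],"turn":[0,0,0]},{"dp":[0.0005,0,0],"turn":[0,0,0]}], "hand": 0.06}}

```text
time: 6.6
tool_pos: [0.5809, -0.2722, 0.0829]
tool_rot: [0.761, 1.571, -0.81]
contact_force: [0.8, -0.4, 0.2]
opening: 0.0543
```

Request:
{"fn": "move_arm", "kwargs": {"deltas": [{"dp":[-0.02,0,0],"turn":[0,0,0]},{"dp":[-0.06,0,0],"turn":[0,0,0]},{"dp":[-0.09,0,0],"turn":[0,0,0]},{"dp":[-0.09,0.01,-0.05],"turn":[0,0,0]},{"dp":[-0.09,0.015,-0.1],"turn":[0,0,0]},{"dp":[-0.09,0.02,-0.15],"turn":[0,0,0]},{"dp":[-0.09,0.025,-0.2],"turn":[0,0,0]},{"dp":[-0.09,0.03,-0.25],"turn":[0,0,0]},{"dp":[-0.09,0.032,-0.3],"turn":[0,0,0]},{"dp":[-0.09,0.034,-0.34],"turn":[0,0,0]}]}}

```text
time: 7.6
tool_pos: [0.6147, 0.0705, 0.173]
tool_rot: [2.188, 1.57, 0.618]
contact_force: [0.5, -0.8, -0.6]
opening: 0.0599
```

```bash
python3 look.py 6 wrist side
python3 - <<'E'
import cv2
p=cv2.imread("pics/side6.png")
cv2.imwrite("pics/s6c.png",cv2.resize(p[70:170,280:380],None,fx=6,fy=6,interpolation=cv2.INTER_CUBIC))
E
```

```text
7.6 [0.6147 0.0705 0.173 ] [[0.0003, 1.0, 0.0008], [0.0002, 0.0008, -1.0], [-1.0, 0.0003, -0.0002]] [ 0.5 -0.8 -0.6] 0.05986945815403267
```

View pics/wrist6.png

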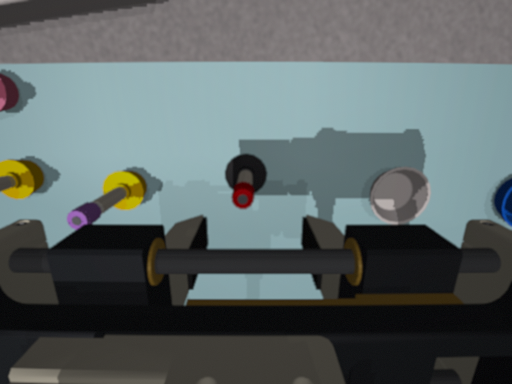

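View pics/s6c.png

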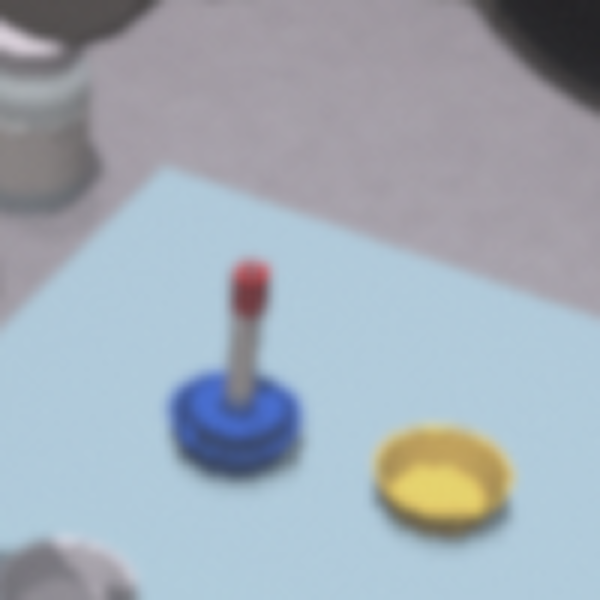

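Blue is placed well: upright and centred in the cup. The final TCP also agrees with the top-camera estimate to within about 1 mm, so I'll use the top estimates. Next is red_black at (0.615, 0.079).

Request:
{"fn": "move_arm", "kwargs": {"deltas": [{"dp":[0,0,-0.008],"turn":[0,0,0]},{"dp":[0.03,0,-0.008],"turn":[0,0,0]},{"dp":[0.06,0,-0.008],"turn":[0,0,0]},{"dp":[0.08,0,-0.008],"turn":[0,0,0]},{"dp":[0.092,0,-0.008],"turn":[0,0,0]},{"dp":[0.092,0,-0.008],"turn":[0,0,0]},{"dp":[0.092,0,-0.008],"turn":[0,0,0]}]}}

```text
time: 8.4
tool_pos: [0.6156, 0.0752, 0.0816]
tool_rot: [1.443, 1.57, -0.129]
contact_force: [0.4, -0.2, -1.2]
opening: 0.0599
```

Request:
{"fn": "move_arm", "kwargs": {"deltas": [{"dp":[0,0,0],"turn":[0,0,0]},{"dp":[0,0,0],"turn":[0,0,0]},{"dp":[0,0,0],"turn":[0,0,0]},{"dp":[0,0,0],"turn":[0,0,0]},{"dp":[0,0,0],"turn":[0,0,0]},{"dp":[0,0,0],"turn":[0,0,0]}], "hand": 0.0, "squeeze": 15}}

```text
time: 9.0
tool_pos: [0.615, 0.0759, 0.0809]
tool_rot: [1.382, 1.571, -0.189]
contact_force: [-0.0, -0.7, -0.7]
opening: 0.0187
```

Request:
{"fn": "move_arm", "kwargs": {"deltas": [{"dp":[-0.02,0,0],"turn":[0,0,0]},{"dp":[-0.06,0,0],"turn":[0,0,0]},{"dp":[-0.08,-0.03,0.035],"turn":[0,0,0]},{"dp":[-0.08,-0.06,0.07],"turn":[0,0,0]},{"dp":[-0.08,-0.09,0.11],"turn":[0,0,0]},{"dp":[-0.08,-0.12,0.15],"turn":[0,0,0]},{"dp":[-0.08,-0.14,0.175],"turn":[0,0,0]},{"dp":[-0.08,-0.147,0.187],"turn":[0,0,0]},{"dp":[-0.08,-0.147,0.187],"turn":[0,0,0]},{"dp":[-0.08,-0.147,0.187],"turn":[0,0,0]}]}}

```text
time: 10.0
tool_pos: [0.4686, -0.1108, 0.1609]
tool_rot: [1.82, 1.57, 0.248]
contact_force: [0.3, -0.1, -0.9]
opening: 0.0182
```

```bash
python3 look.py 7 wrist side
python3 - <<'E'
import cv2
p=cv2.imread("pics/wrist7.png")
cv2.imwrite("pics/w7c.png",cv2.resize(p[90:240,160:360],None,fx=4,fy=4,interpolation=cv2.INTER_CUBIC))
p=cv2.imread("pics/side7.png")
cv2.imwrite("pics/s7c.png",cv2.resize(p[90:220,260:400],None,fx=4.5,fy=4.5,interpolation=cv2.INTER_CUBIC))
E
```

```text
10.0 [ 0.4686 -0.1108  0.1609] [[0.0007, 1.0, -0.0005], [0.0002, -0.0005, -1.0], [-1.0, 0.0007, -0.0002]] [ 0.3 -0.1 -0.9] 0.018162643047817464
```

View pics/w7c.png

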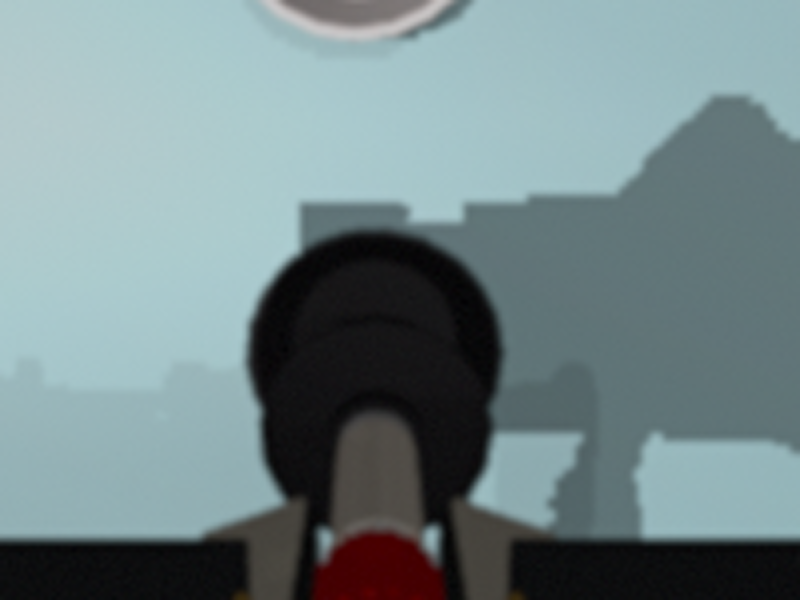

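View pics/s7c.png

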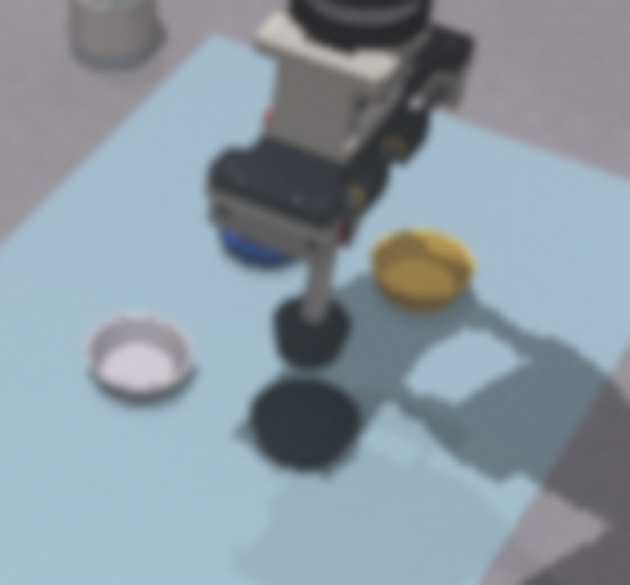

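Run:
```python
from h import *
import pickle
I=pickle.load(open("pics/wrist7.pkl","rb"))[0]
X=lambda c:(c+.5)/4-.5+160
Y=lambda c:(c+.5)/4-.5+90
zu=.1609-.0809;g=[.468,-.11]
print('wrist cup rim',fit(I,X(249),X(502),Y(230),.024,.037,g))
print('wrist foot',fit(I,X(261),X(491),Y(320),zu+.024,.025,g))
I=pickle.load(open("pics/side7.pkl","rb"))[0]
X=lambda c:(c+.5)/4.5-.5+260
Y=lambda c:(c+.5)/4.5-.5+90
print('side cup',fit(I,X(248),X(361),Y(377),.024,.037,g))
print('side foot',fit(I,X(273),X(350),Y(295),zu+.024,.025,g))
```

```text
wrist cup rim (array([ 0.4651, -0.1088]), array([-1.4,  1.4,  0.1]))
wrist foot (array([ 0.4703, -0.1093]), array([-1.3,  1.3,  0.1]))
side cup (array([ 0.4654, -0.1078]), array([-0.3,  0.3, -0. ]))
side foot (array([ 0.47  , -0.1086]), array([-0.6,  0.6, -0. ]))
```

Both cameras want -5 mm in x and about 0.5 mm in y. Correcting and lowering.

Request:
{"fn": "move_arm", "kwargs": {"deltas": [{"dp":[0.02,-0.0045,-0.0005],"turn":[0,0,0]},{"dp":[0.035,-0.0045,-0.0005],"turn":[0,0,0]},{"dp":[0.05,-0.0045,-0.0005],"turn":[0,0,0]},{"dp":[0.06,-0.0045,-0.0005],"turn":[0,0,0]},{"dp":[0.066,-0.0045,-0.0005],"turn":[0,0,0]},{"dp":[0.07,-0.0045,-0.0005],"turn":[0,0,0]},{"dp":[0.073,-0.0045,-0.0005],"turn":[0,0,0]},{"dp":[0.074,-0.0045,-0.0005],"turn":[0,0,0]},{"dp":[0.074,-0.0045,-0.0005],"turn":[0,0,0]}]}}

```text
time: 11.0
tool_pos: [0.4636, -0.1107, 0.087]
tool_rot: [1.056, 1.57, -0.515]
contact_force: [0.3, 1.0, -0.4]
opening: 0.018
```

```bash
python3 look.py 8 wrist
python3 - <<'E'
import cv2
p=cv2.imread("pics/wrist8.png")
cv2.imwrite("pics/w8c.png",cv2.resize(p[90:240,160:360],None,fx=4,fy=4,interpolation=cv2.INTER_CUBIC)*2)
E
```

```text
11.0 [ 0.4636 -0.1107  0.087 ] [[0.0004, 1.0, -0.0002], [-0.0002, -0.0002, -1.0], [-1.0, 0.0004, 0.0002]] [ 0.3  1.  -0.4] 0.017960291765327405
```

View pics/w8c.png

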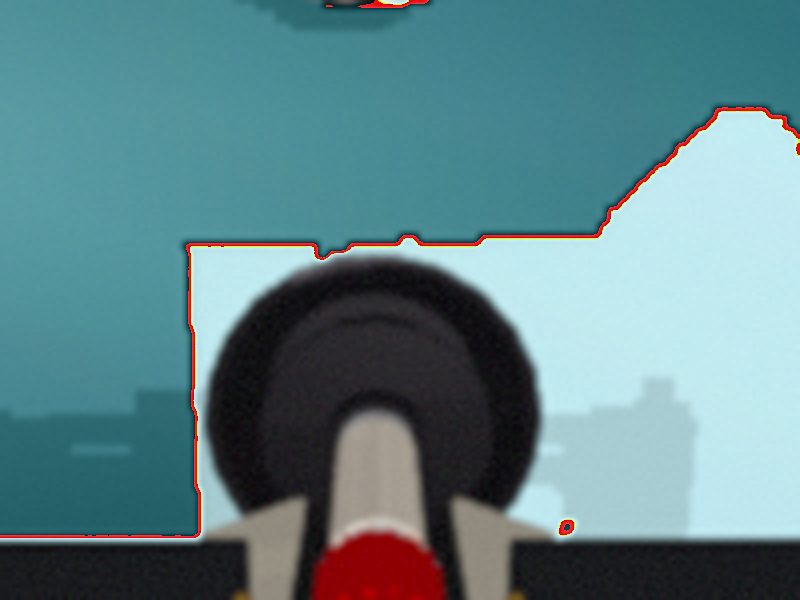

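The foot sits centred inside the black cup. Lowering the last 1.5 mm and releasing.

Request:
{"fn": "move_arm", "kwargs": {"deltas": [{"dp":[0.001,0,0],"turn":[0,0,0]},{"dp":[0.0015,0,0],"turn":[0,0,0]},{"dp":[0.0015,0,0],"turn":[0,0,0]}]}}

```text
time: 11.35
tool_pos: [0.4634, -0.1107, 0.0854]
tool_rot: [0.662, 1.571, -0.909]
contact_force: [0.7, -0.1, -1.6]
opening: 0.0188
```

Request:
{"fn": "move_arm", "kwargs": {"deltas": [{"dp":[0.0,0,0],"turn":[0,0,0]},{"dp":[0.0,0,0],"turn":[0,0,0]},{"dp":[0.0,0,0],"turn":[0,0,0]},{"dp":[0.0,0,0],"turn":[0,0,0]},{"dp":[0.0,0,0],"turn":[0,0,0]}], "hand": 0.06}}

```text
time: 11.85
tool_pos: [0.4635, -0.1107, 0.0854]
tool_rot: [0.784, 1.571, -0.787]
contact_force: [-1.0, 0.5, 0.3]
opening: 0.0537
```

Request:
{"fn": "move_arm", "kwargs": {"deltas": [{"dp":[-0.02,0,0],"turn":[0,0,0]},{"dp":[-0.06,0,0],"turn":[0,0,0]},{"dp":[-0.09,0,0],"turn":[0,0,0]},{"dp":[-0.09,0.0,-0.05],"turn":[0,0,0]},{"dp":[-0.09,0.0,-0.1],"turn":[0,0,0]},{"dp":[-0.09,0.0,-0.15],"turn":[0,0,0]},{"dp":[-0.09,0.005,-0.2],"turn":[0,0,0]},{"dp":[-0.09,0.005,-0.25],"turn":[0,0,0]},{"dp":[-0.09,0.01,-0.3],"turn":[0,0,0]},{"dp":[-0.09,0.015,-0.35],"turn":[0,0,0]}]}}

```text
time: 12.85
tool_pos: [0.4781, 0.2407, 0.1754]
tool_rot: [1.239, 1.57, -0.332]
contact_force: [1.2, -0.7, -0.5]
opening: 0.0595
```

Request:
{"fn": "move_arm", "kwargs": {"deltas": [{"dp":[0,0,-0.05],"turn":[0,0,0]},{"dp":[0,0,-0.1],"turn":[0,0,0]},{"dp":[0,0,-0.115],"turn":[0,0,0]},{"dp":[0,0,-0.115],"turn":[0,0,0]},{"dp":[0,0,-0.115],"turn":[0,0,0]}]}}

```text
time: 13.35
tool_pos: [0.4782, 0.3526, 0.1749]
tool_rot: [-0.532, 1.569, -2.103]
contact_force: [0.4, -0.5, 0.1]
opening: 0.06
```

```bash
python3 look.py 9 wrist side
```

```text
13.35 [0.4782 0.3526 0.1749] [[-0.0007, 1.0, 0.0001], [-0.0013, 0.0001, -1.0], [-1.0, -0.0007, 0.0013]] [ 0.4 -0.5  0.1] 0.0600074551052612
```

View pics/wrist9.png

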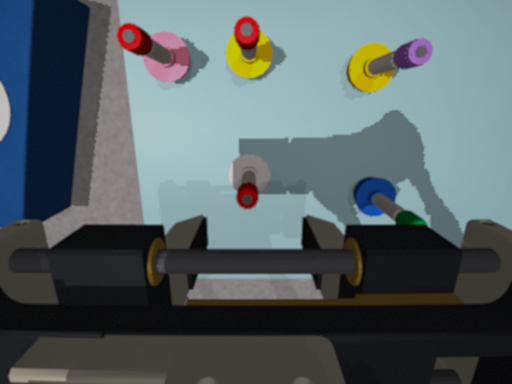

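View pics/side9.png

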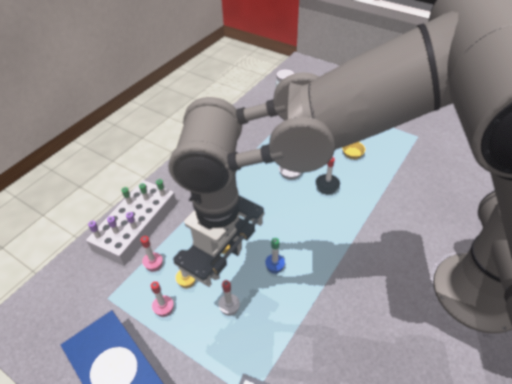

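Black stands upright in its cup. The white foot at (249,172) with its red cap at (248,192) is just below the jaws, about 4 mm off in y. Going down.

Request:
{"fn": "move_arm", "kwargs": {"deltas": [{"dp":[0,0.0015,-0.0035],"turn":[0,0,0]},{"dp":[0.03,0.0015,-0.0035],"turn":[0,0,0]},{"dp":[0.06,0.0015,-0.0035],"turn":[0,0,0]},{"dp":[0.08,0.0015,-0.0035],"turn":[0,0,0]},{"dp":[0.095,0.0015,-0.0035],"turn":[0,0,0]},{"dp":[0.095,0.0015,-0.0035],"turn":[0,0,0]},{"dp":[0.095,0.0015,-0.0035],"turn":[0,0,0]}]}}

```text
time: 14.15
tool_pos: [0.4805, 0.3566, 0.0808]
tool_rot: [1.736, 1.57, 0.164]
contact_force: [0.5, 0.6, 0.4]
opening: 0.0598
```

Request:
{"fn": "move_arm", "kwargs": {"deltas": [{"dp":[0,0,0],"turn":[0,0,0]},{"dp":[0,0,0],"turn":[0,0,0]},{"dp":[0,0,0],"turn":[0,0,0]},{"dp":[0,0,0],"turn":[0,0,0]},{"dp":[0,0,0],"turn":[0,0,0]},{"dp":[0,0,0],"turn":[0,0,0]}], "hand": 0.0, "squeeze": 15}}

```text
time: 14.75
tool_pos: [0.4799, 0.3572, 0.0804]
tool_rot: [1.861, 1.571, 0.29]
contact_force: [-0.1, 0.0, -1.0]
opening: 0.0183
```

Request:
{"fn": "move_arm", "kwargs": {"deltas": [{"dp":[-0.02,0,0],"turn":[0,0,0]},{"dp":[-0.06,0,0],"turn":[0,0,0]},{"dp":[-0.11,0,0],"turn":[0,0,0]},{"dp":[-0.14,0,0],"turn":[0,0,0]},{"dp":[-0.14,0.01,0.04],"turn":[0,0,0]},{"dp":[-0.14,0.02,0.085],"turn":[0,0,0]},{"dp":[-0.14,0.03,0.13],"turn":[0,0,0]},{"dp":[-0.14,0.04,0.175],"turn":[0,0,0]},{"dp":[-0.14,0.05,0.22],"turn":[0,0,0]},{"dp":[-0.14,0.06,0.265],"turn":[0,0,0]}]}}

```text
time: 15.75
tool_pos: [0.5398, 0.0903, 0.2203]
tool_rot: [-1.156, 1.571, -2.727]
contact_force: [1.2, -0.4, -1.9]
opening: 0.0186
```

Request:
{"fn": "move_arm", "kwargs": {"deltas": [{"dp":[0,0.01,0.04],"turn":[0,0,0]},{"dp":[0.01,0.02,0.08],"turn":[0,0,0]},{"dp":[0.03,0.03,0.12],"turn":[0,0,0]},{"dp":[0.05,0.04,0.16],"turn":[0,0,0]},{"dp":[0.06,0.047,0.19],"turn":[0,0,0]},{"dp":[0.06,0.048,0.1985],"turn":[0,0,0]},{"dp":[0.06,0.048,0.1985],"turn":[0,0,0]},{"dp":[0.06,0.048,0.1985],"turn":[0,0,0]}]}}

```text
time: 16.55
tool_pos: [0.5879, -0.1055, 0.1608]
tool_rot: [2.128, 1.57, 0.557]
contact_force: [0.6, 0.1, -1.3]
opening: 0.0182
```

```bash
python3 look.py 10 wrist side
python3 - <<'E'
import cv2
p=cv2.imread("pics/wrist10.png")
cv2.imwrite("pics/w10c.png",cv2.resize(p[90:240,160:360],None,fx=4,fy=4,interpolation=cv2.INTER_CUBIC))
p=cv2.imread("pics/side10.png")
cv2.imwrite("pics/s10c.png",cv2.resize(p[90:220,240:380],None,fx=4.5,fy=4.5,interpolation=cv2.INTER_CUBIC))
E
```

```text
16.55 [ 0.5879 -0.1055  0.1608] [[0.0005, 1.0, 0.0002], [0.0003, 0.0002, -1.0], [-1.0, 0.0005, -0.0003]] [ 0.6  0.1 -1.3] 0.018171317742178422
```

View pics/w10c.png

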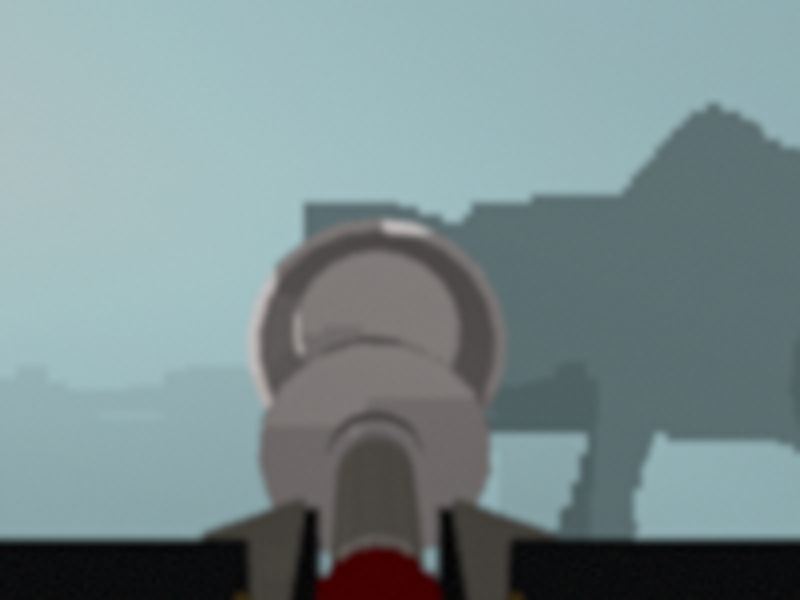

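View pics/s10c.png

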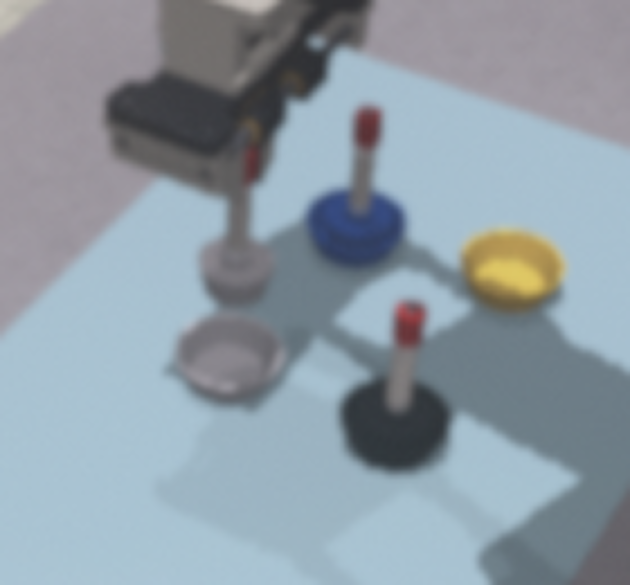

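Run:
```python
from h import *
import pickle
I=pickle.load(open("pics/wrist10.pkl","rb"))[0]
X=lambda c:(c+.5)/4-.5+160
Y=lambda c:(c+.5)/4-.5+90
zu=.1608-.0804;g=[.588,-.106]
print('wrist cup rim',fit(I,X(251),X(506),Y(219),.024,.037,g))
print('wrist foot',fit(I,X(260),X(491),Y(343),zu+.024,.025,g))
I=pickle.load(open("pics/side10.pkl","rb"))[0]
X=lambda c:(c+.5)/4.5-.5+240
Y=lambda c:(c+.5)/4.5-.5+90
print('side cup',fit(I,X(178),X(287),Y(314),.024,.037,g))
print('side foot',fit(I,X(199),X(274),Y(236),zu+.024,.025,g))
```

```text
wrist cup rim (array([ 0.5873, -0.1043]), array([-1.2,  1.2,  0.1]))
wrist foot (array([ 0.5849, -0.1039]), array([-1. ,  1. ,  0.1]))
side cup (array([ 0.5843, -0.1044]), array([-0.3,  0.3, -0. ]))
side foot (array([ 0.5838, -0.1026]), array([-0.4,  0.4, -0. ]))
```

Correction: about +1.5 mm in x and -1 mm in y. Floor contact is expected at TCP z ≈ 0.0844, so I'll lower to 0.086 first.

Request:
{"fn": "move_arm", "kwargs": {"deltas": [{"dp":[0.02,0.0015,0.001],"turn":[0,0,0]},{"dp":[0.035,0.0015,0.001],"turn":[0,0,0]},{"dp":[0.05,0.0015,0.001],"turn":[0,0,0]},{"dp":[0.06,0.0015,0.001],"turn":[0,0,0]},{"dp":[0.066,0.0015,0.001],"turn":[0,0,0]},{"dp":[0.07,0.0015,0.001],"turn":[0,0,0]},{"dp":[0.073,0.0015,0.001],"turn":[0,0,0]},{"dp":[0.074,0.0015,0.001],"turn":[0,0,0]},{"dp":[0.074,0.0015,0.001],"turn":[0,0,0]}]}}

```text
time: 17.55
tool_pos: [0.5895, -0.1075, 0.0866]
tool_rot: [1.124, 1.57, -0.447]
contact_force: [0.7, -0.4, -0.6]
opening: 0.0187
```

```bash
python3 look.py 11 wrist
python3 - <<'E'
import cv2
p=cv2.imread("pics/wrist11.png")
cv2.imwrite("pics/w11c.png",cv2.resize(p[90:240,160:360],None,fx=4,fy=4,interpolation=cv2.INTER_CUBIC))
E
```

```text
17.55 [ 0.5895 -0.1075  0.0866] [[0.0005, 1.0, -0.0003], [-0.0002, -0.0003, -1.0], [-1.0, 0.0005, 0.0002]] [ 0.7 -0.4 -0.6] 0.01872590544063849
```

View pics/w11c.png

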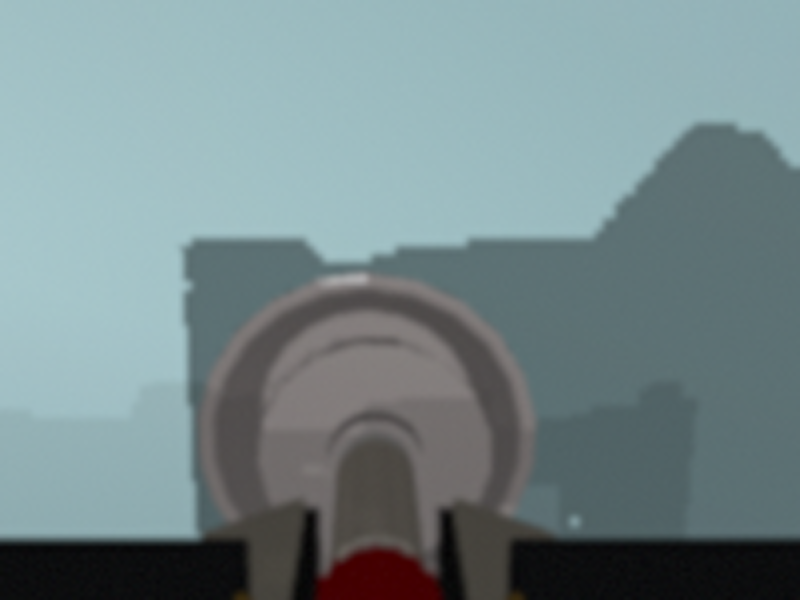

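The foot is well inside the cup. Final lowering and release.

Request:
{"fn": "move_arm", "kwargs": {"deltas": [{"dp":[0.001,0,-0.0005],"turn":[0,0,0]},{"dp":[0.0015,0,-0.0005],"turn":[0,0,0]},{"dp":[0.0015,0,-0.0005],"turn":[0,0,0]}]}}

```text
time: 17.9
tool_pos: [0.5893, -0.107, 0.0848]
tool_rot: [-0.469, 1.571, -2.04]
contact_force: [-0.4, 0.0, -1.0]
opening: 0.0183
```

Request:
{"fn": "move_arm", "kwargs": {"deltas": [{"dp":[0.0,0,0],"turn":[0,0,0]},{"dp":[0.0,0,0],"turn":[0,0,0]},{"dp":[0.0,0,0],"turn":[0,0,0]},{"dp":[0.0,0,0],"turn":[0,0,0]},{"dp":[0.0,0,0],"turn":[0,0,0]}], "hand": 0.06}}

```text
time: 18.4
tool_pos: [0.5893, -0.107, 0.0849]
tool_rot: [0.488, 1.571, -1.083]
contact_force: [0.0, -0.5, -0.6]
opening: 0.0538
```

Request:
{"fn": "move_arm", "kwargs": {"deltas": [{"dp":[-0.02,0,0],"turn":[0,0,0]},{"dp":[-0.06,0,0],"turn":[0,0,0]},{"dp":[-0.095,0,0],"turn":[0,0,0]},{"dp":[-0.095,0.0,-0.05],"turn":[0,0,0]},{"dp":[-0.095,0.0,-0.1],"turn":[0,0,0]},{"dp":[-0.095,0.005,-0.15],"turn":[0,0,0]},{"dp":[-0.095,0.01,-0.2],"turn":[0,0,0]},{"dp":[-0.095,0.015,-0.25],"turn":[0,0,0]},{"dp":[-0.095,0.02,-0.3],"turn":[0,0,0]},{"dp":[-0.095,0.02,-0.35],"turn":[0,0,0]}]}}

```text
time: 19.4
tool_pos: [0.6096, 0.2441, 0.1798]
tool_rot: [1.466, 1.57, -0.105]
contact_force: [1.0, 0.6, 0.7]
opening: 0.0597
```

Request:
{"fn": "move_arm", "kwargs": {"deltas": [{"dp":[0,0,-0.05],"turn":[0,0,0]},{"dp":[0,0,-0.1],"turn":[0,0,0]},{"dp":[0,0,-0.113],"turn":[0,0,0]},{"dp":[0,0,-0.113],"turn":[0,0,0]},{"dp":[0,0,-0.113],"turn":[0,0,0]}]}}

```text
time: 19.9
tool_pos: [0.6095, 0.354, 0.1795]
tool_rot: [-0.336, 1.57, -1.908]
contact_force: [-1.0, 0.9, -0.5]
opening: 0.0599
```

```bash
python3 look.py 12 wrist
```

```text
19.9 [0.6095 0.354  0.1795] [[-0.0004, 1.0, -0.0004], [-0.0011, -0.0004, -1.0], [-1.0, -0.0004, 0.0011]] [-1.   0.9 -0.5] 0.05992727844552058
```

View pics/wrist12.png

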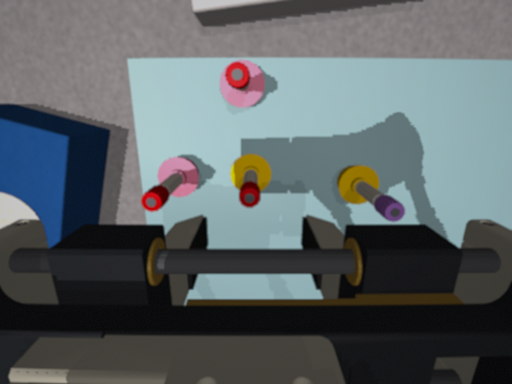

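The yellow foot at (251,172) with red cap (249,194) is between the jaws. The pink decoys at (177,175) and (242,84) and the lilac tube at (359,183) are clear of the fingers. Descending with the hand slightly narrower.

Request:
{"fn": "move_arm", "kwargs": {"deltas": [{"dp":[0,0.001,-0.003],"turn":[0,0,0]},{"dp":[0.03,0.001,-0.003],"turn":[0,0,0]},{"dp":[0.06,0.001,-0.003],"turn":[0,0,0]},{"dp":[0.085,0.001,-0.003],"turn":[0,0,0]},{"dp":[0.099,0.001,-0.003],"turn":[0,0,0]},{"dp":[0.099,0.001,-0.003],"turn":[0,0,0]},{"dp":[0.099,0.001,-0.003],"turn":[0,0,0]}], "hand": 0.05}}

```text
time: 20.65
tool_pos: [0.6113, 0.3578, 0.0819]
tool_rot: [1.929, 1.569, 0.357]
contact_force: [0.6, -0.1, 0.6]
opening: 0.0504
```

Request:
{"fn": "move_arm", "kwargs": {"deltas": [{"dp":[0,0,0],"turn":[0,0,0]},{"dp":[0,0,0],"turn":[0,0,0]},{"dp":[0,0,0],"turn":[0,0,0]},{"dp":[0,0,0],"turn":[0,0,0]},{"dp":[0,0,0],"turn":[0,0,0]},{"dp":[0,0,0],"turn":[0,0,0]}], "hand": 0.0, "squeeze": 15}}

```text
time: 21.25
tool_pos: [0.6105, 0.3583, 0.0812]
tool_rot: [1.972, 1.57, 0.401]
contact_force: [-0.1, 0.3, 2.5]
opening: 0.0186
```

Request:
{"fn": "move_arm", "kwargs": {"deltas": [{"dp":[-0.02,0,0],"turn":[0,0,0]},{"dp":[-0.06,0,0],"turn":[0,0,0]},{"dp":[-0.11,0,0],"turn":[0,0,0]},{"dp":[-0.15,0,0],"turn":[0,0,0]},{"dp":[-0.15,0.0,0.02],"turn":[0,0,0]},{"dp":[-0.15,-0.01,0.06],"turn":[0,0,0]},{"dp":[-0.15,-0.02,0.105],"turn":[0,0,0]},{"dp":[-0.15,-0.03,0.15],"turn":[0,0,0]},{"dp":[-0.15,-0.04,0.195],"turn":[0,0,0]},{"dp":[-0.15,-0.05,0.24],"turn":[0,0,0]}]}}

```text
time: 22.25
tool_pos: [0.5595, 0.1164, 0.2306]
tool_rot: [-0.962, 1.57, -2.533]
contact_force: [0.6, -0.4, -1.7]
opening: 0.0183
```

Request:
{"fn": "move_arm", "kwargs": {"deltas": [{"dp":[0,-0.01,0.045],"turn":[0,0,0]},{"dp":[0,-0.02,0.09],"turn":[0,0,0]},{"dp":[0,-0.03,0.135],"turn":[0,0,0]},{"dp":[0,-0.04,0.18],"turn":[0,0,0]},{"dp":[0,-0.05,0.225],"turn":[0,0,0]},{"dp":[0,-0.06,0.27],"turn":[0,0,0]},{"dp":[0,-0.07,0.315],"turn":[0,0,0]},{"dp":[0,-0.08,0.36],"turn":[0,0,0]},{"dp":[0,-0.09,0.39],"turn":[0,0,0]},{"dp":[0,-0.092,0.405],"turn":[0,0,0]}]}}

```text
time: 23.25
tool_pos: [0.467, -0.2894, 0.2305]
tool_rot: [-1.382, 1.57, -2.956]
contact_force: [0.2, 0.4, -1.5]
opening: 0.0183
```

Request:
{"fn": "move_arm", "kwargs": {"deltas": [{"dp":[0.02,0,0.002],"turn":[0,0,0]},{"dp":[0.05,0,0.002],"turn":[0,0,0]},{"dp":[0.07,0,0.002],"turn":[0,0,0]},{"dp":[0.07,0,0.002],"turn":[0,0,0]},{"dp":[0.07,0,0.002],"turn":[0,0,0]}]}}

```text
time: 23.75
tool_pos: [0.4687, -0.2885, 0.1612]
tool_rot: [-2.965, 1.571, 1.748]
contact_force: [-0.2, 0.5, -0.3]
opening: 0.0185
```

```bash
python3 look.py 13 wrist side
python3 - <<'E'
import cv2
p=cv2.imread("pics/wrist13.png")
cv2.imwrite("pics/w13c.png",cv2.resize(p[90:240,160:360],None,fx=4,fy=4,interpolation=cv2.INTER_CUBIC))
p=cv2.imread("pics/side13.png")
cv2.imwrite("pics/s13c.png",cv2.resize(p[80:210,270:410],None,fx=4.5,fy=4.5,interpolation=cv2.INTER_CUBIC))
E
```

```text
23.75 [ 0.4687 -0.2885  0.1612] [[-0.0, 1.0, 0.0005], [0.0002, 0.0005, -1.0], [-1.0, -0.0, -0.0002]] [-0.2  0.5 -0.3] 0.01847989093305321
```

View pics/w13c.png

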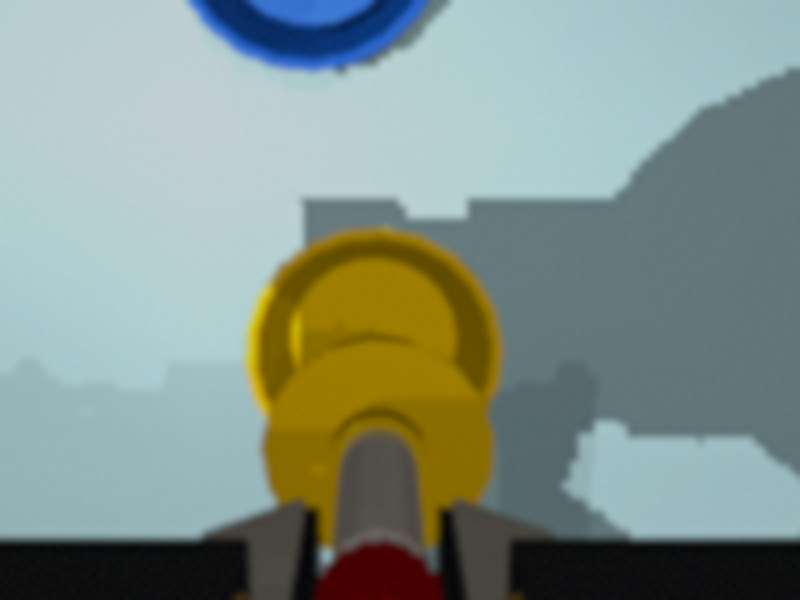

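View pics/s13c.png

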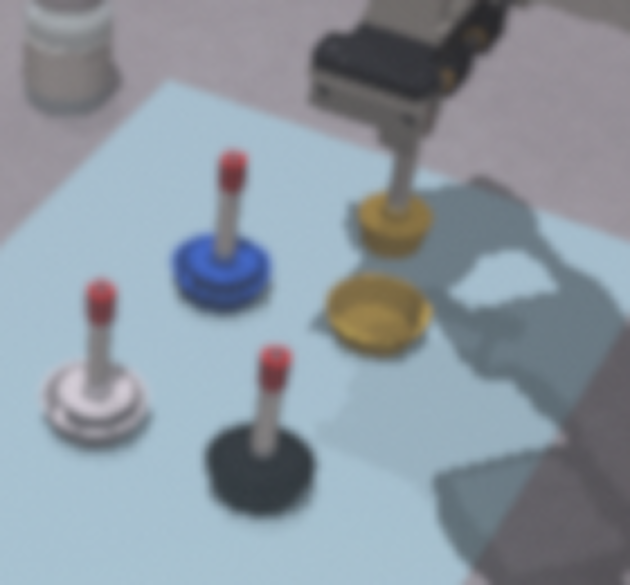

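Run:
```python
from h import *
import pickle
I=pickle.load(open("pics/wrist13.pkl","rb"))[0]
X=lambda c:(c+.5)/4-.5+160
Y=lambda c:(c+.5)/4-.5+90
zu=.1612-.0812;g=[.468,-.288]
print('wrist cup rim',fit(I,X(249),X(500),Y(228),.024,.037,g))
print('wrist foot',fit(I,X(263),X(495),Y(336),zu+.024,.025,g))
I=pickle.load(open("pics/side13.pkl","rb"))[0]
X=lambda c:(c+.5)/4.5-.5+270
Y=lambda c:(c+.5)/4.5-.5+80
print('side cup',fit(I,X(327),X(431),Y(272),.024,.037,g))
print('side foot',fit(I,X(359),X(433),Y(190),zu+.024,.025,g))
```

```text
wrist cup rim (array([ 0.4656, -0.2862]), array([-1.6,  1.6,  0.1]))
wrist foot (array([ 0.467 , -0.2876]), array([-0.8,  0.8,  0.1]))
side cup (array([ 0.4655, -0.2881]), array([-0.4,  0.4, -0. ]))
side foot (array([ 0.4666, -0.2897]), array([-0.2,  0.2, -0. ]))
```

Correction: -1.3 mm in x and +1.5 mm in y, with contact expected near TCP z 0.085.

Request:
{"fn": "move_arm", "kwargs": {"deltas": [{"dp":[0.02,-0.0013,-0.0015],"turn":[0,0,0]},{"dp":[0.035,-0.0013,-0.0015],"turn":[0,0,0]},{"dp":[0.05,-0.0013,-0.0015],"turn":[0,0,0]},{"dp":[0.06,-0.0013,-0.0015],"turn":[0,0,0]},{"dp":[0.066,-0.0013,-0.0015],"turn":[0,0,0]},{"dp":[0.07,-0.0013,-0.0015],"turn":[0,0,0]},{"dp":[0.073,-0.0013,-0.0015],"turn":[0,0,0]},{"dp":[0.074,-0.0013,-0.0015],"turn":[0,0,0]},{"dp":[0.074,-0.0013,-0.0015],"turn":[0,0,0]}]}}

```text
time: 24.75
tool_pos: [0.4672, -0.2875, 0.0871]
tool_rot: [0.797, 1.57, -0.774]
contact_force: [-0.8, -0.1, -0.8]
opening: 0.0185
```

```bash
python3 look.py 14 wrist
python3 - <<'E'
import cv2
p=cv2.imread("pics/wrist14.png")
cv2.imwrite("pics/w14c.png",cv2.resize(p[90:240,160:360],None,fx=4,fy=4,interpolation=cv2.INTER_CUBIC))
E
```

```text
24.75 [ 0.4672 -0.2875  0.0871] [[0.0004, 1.0, -0.0002], [-0.0004, -0.0002, -1.0], [-1.0, 0.0004, 0.0004]] [-0.8 -0.1 -0.8] 0.018490603577541967
```

View pics/w14c.png

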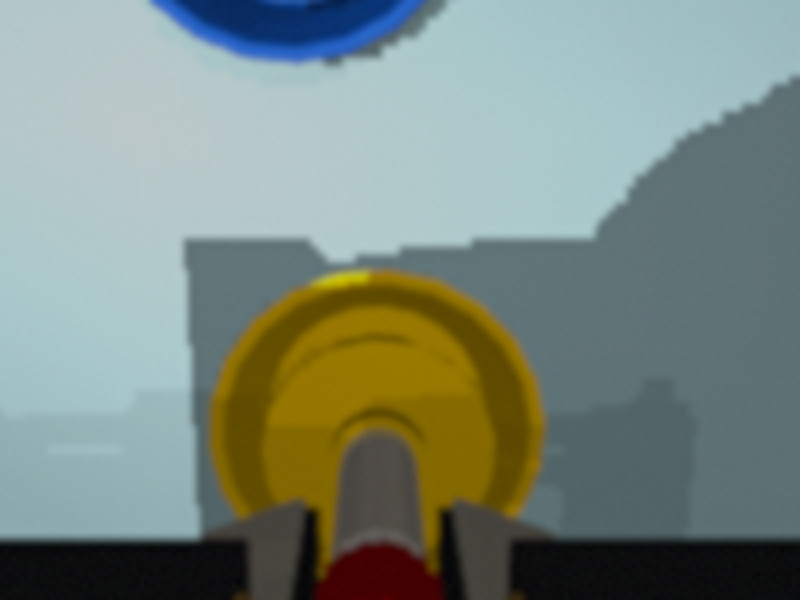

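The foot is centred in the yellow cup. Lowering, releasing and backing away upwards.

Request:
{"fn": "move_arm", "kwargs": {"deltas": [{"dp":[0.001,0,0],"turn":[0,0,0]},{"dp":[0.0015,0,0],"turn":[0,0,0]},{"dp":[0.0017,0,0],"turn":[0,0,0]}]}}

```text
time: 25.1
tool_pos: [0.467, -0.2874, 0.0852]
tool_rot: [0.421, 1.571, -1.15]
contact_force: [-0.3, -0.2, -0.9]
opening: 0.0187
```

Request:
{"fn": "move_arm", "kwargs": {"deltas": [{"dp":[0.0,0,0],"turn":[0,0,0]},{"dp":[0.0,0,0],"turn":[0,0,0]},{"dp":[0.0,0,0],"turn":[0,0,0]},{"dp":[0.0,0,0],"turn":[0,0,0]},{"dp":[0.0,0,0],"turn":[0,0,0]}], "hand": 0.06}}

```text
time: 25.6
tool_pos: [0.467, -0.2874, 0.0852]
tool_rot: [0.702, 1.571, -0.869]
contact_force: [0.2, -0.0, -0.1]
opening: 0.054
```

Request:
{"fn": "move_arm", "kwargs": {"deltas": [{"dp":[-0.02,0,0],"turn":[0,0,0]},{"dp":[-0.06,0,0],"turn":[0,0,0]},{"dp":[-0.1,0,0],"turn":[0,0,0]},{"dp":[-0.14,-0.03,0.03],"turn":[0,0,0]},{"dp":[-0.14,-0.07,0.06],"turn":[0,0,0]},{"dp":[-0.14,-0.11,0.09],"turn":[0,0,0]},{"dp":[-0.14,-0.15,0.12],"turn":[0,0,0]},{"dp":[-0.14,-0.19,0.15],"turn":[0,0,0]},{"dp":[-0.14,-0.23,0.18],"turn":[0,0,0]},{"dp":[-0.14,-0.25,0.2],"turn":[0,0,0]}]}}

```text
time: 26.6
tool_pos: [0.2141, -0.4887, 0.2254]
tool_rot: [-0.579, 1.57, -2.152]
contact_force: [0.3, 0.3, -0.1]
opening: 0.0595
```

```bash
python3 look.py 15 top side
python3 - <<'E'
import cv2
p=cv2.imread("pics/top15.png")
cv2.imwrite("pics/t15c.png",cv2.resize(p[170:290,280:430],None,fx=5,fy=5,interpolation=cv2.INTER_CUBIC))
E
```

```text
26.6 [ 0.2141 -0.4887  0.2254] [[-0.0004, 1.0, -0.0021], [-0.0006, -0.0021, -1.0], [-1.0, -0.0004, 0.0006]] [ 0.3  0.3 -0.1] 0.05954509227804896
```

View pics/top15.png

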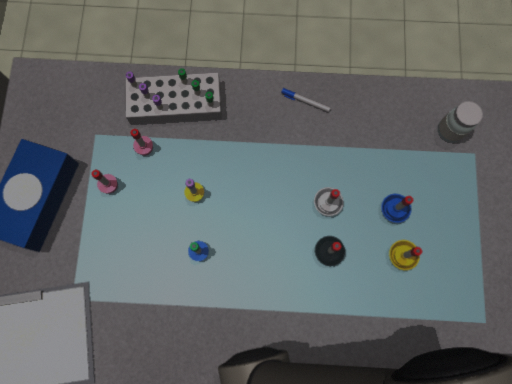

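View pics/t15c.png

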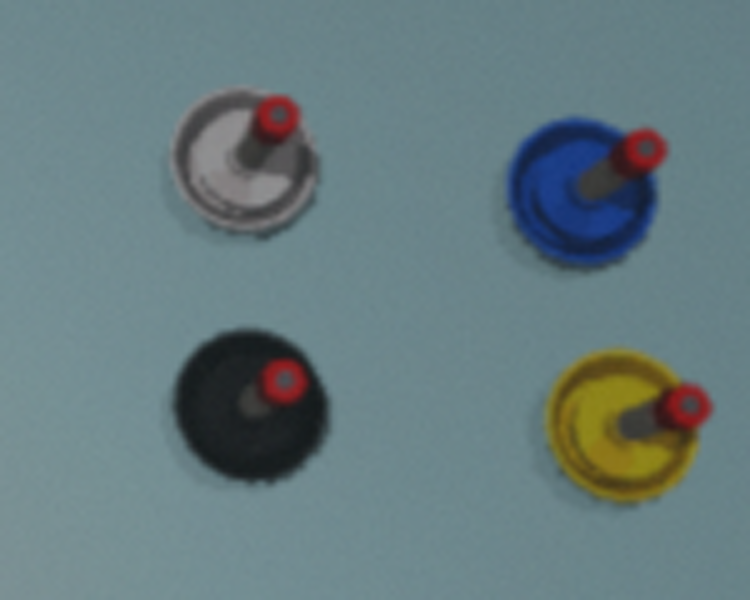

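View pics/side15.png

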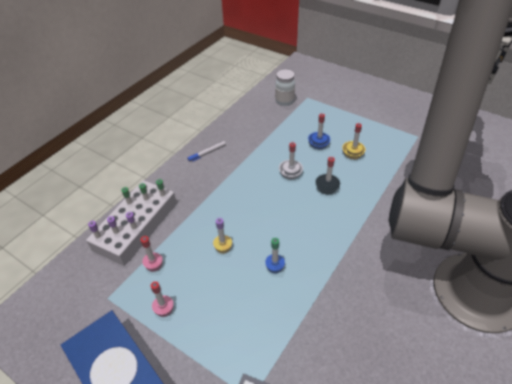

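All four tubes stand in their matching cups, and the green and lilac tubes are unmoved at (199,251) and (194,191). One numeric check before handing in.

Run:
```python
from h import *
I=robot.camera_info('top')
f=lambda a:((a[0]+.5)/5-.5+280,(a[1]+.5)/5-.5+170)
for n,c,r in [('white',(280,116),(246,161)),('blue',(646,149),(583,193)),('black',(285,380),(252,405)),('yellow',(690,405),(623,425))]:
    a=at(I,*f(c),.116)[:2];b=at(I,*f(r),.024)[:2];print(n,((a-b)*1000).round(1),'mm, cap top - cup axis')
```

```text
white [-0.2 -0.5] mm, cap top - cup axis
blue [ 0.5 -0.5] mm, cap top - cup axis
black [-0.3  0.6] mm, cap top - cup axis
yellow [-1.7  0.1] mm, cap top - cup axis
```

```bash
python3 -c "
from cell import robot
print(robot.hand_in())"
```

```text
the job is handed in; nothing more can be done
None
```

I carried the four red-capped tubes (blue, black, white, yellow) to the cups matching their feet, lowered each one gently and released it. I handed in at about 27 s; `hand_in` gives no verdict.

- **Placement:** in the last top-camera picture, every cap top lies within about 2 mm of its cup's axis, so the tubes are upright and centred. The side picture agrees.
- **Height:** I released each tube within about 1 mm of its cup's floor, judging by the height at which I had gripped it. I did not measure the final seating height separately.
- **Forces:** wrist force readings stayed within a few newtons throughout.
- **Tubes left alone:** the green-capped and lilac-capped tubes look unmoved, and the two pink-footed tubes were not touched.
- **Disagreement:** the top and side cameras differed by about 4 mm on the tubes (up to about 10 mm on the cups in my first side readings). I handled this by comparing foot and cup within the same picture before each lowering.

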